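# Lay down, regrip and drop the reel stand's locking bar into its slot

### The arm

A 7-joint arm with a two-finger parallel gripper is mounted at the origin on the work surface. World frame = base frame: x ahead of the robot, y to its left, z up, the work surface at z = 0. Lengths are in mm, angles in rad, forces in N, time in s.
With the tool pointing down it reaches from about 400 to 900 mm from the base axis. Payload 5.5 kg.
Tool frame: the origin (TCP) lies midway between the tips of the shut fingers; the grasp point (between the pads) lies 19 mm behind it; z points along the fingers, y is the line along which they close (so a half turn about z gives the same grasp; the last joint's range is limited). The gripper opens to 85 mm and grips with 20 to 120 N. Pads are 22 mm wide; open, the fingers measure 114 mm over their backs; the gripper's body (76 mm by 85 mm) begins 54 mm behind the grasp point. The pads swing forward as they close: fully open they stand 13 mm farther back than shut.
Start: joints at [1.427, 0.501, -0.427, 1.55, 0.221, 1.138, -0.21], TCP at [257.219, -596.941, 231.31] pointing down, gripper open.
Joint ranges: [-2.88, 2.88], [-0.31, 2.03], [-1.54, 1.56], [0.2, 2.42], [-1.41, 4.55], [0.19, 2.02], [-2.57, 2.57]. Speed limits (rad/s): [2.57, 2.57, 3.14, 3.14, 3.14, 3.14, 3.14].

### API

Orientations are given as a 3x3 rotation matrix whose columns are the frame's x, y, z axes.
In Python, from bench import r, snapshot, camera_info, workorder gives the robot as it stands. The module is installed in compiled form; this text tells all that it offers.
- The arm moves only by the shell command python3 -m creep 'ROWS'. ROWS is JSON, a list of rows, each a list of 3 entries, a list of its own where there are three numbers: the turn, a rotation vector about the tool's x, y, z in rad, then the shift along the tool's x, y, z in cm, then the opening, from 0 (shut) to 1 (fully open). In form: [[[ax, ay, az], [tx, ty, tz], fingers], ...]. A call has 1 to 12 rows; each row is the pose to reach, as a shift and turn from the pose commanded when the call began, along the tool's axes at that moment; what a row does not reach only later rows make up. A row lasts 1/10 s, in which the tool goes at most 50 mm and 8.59 degrees, less where a joint would pass 70% of its speed; a pose out of reach is approached as far as the arm can. A call with a gripper value outside its range is refused whole. The fingers move at their own pace and stop on an object; the grip force is fixed at half the most. Time passes only in rows, so rows that repeat a pose let the fingers close. It gives the time, the measured TCP pose, the force, the opening and the grip force at its end, in the units of the state.
- r.read_state(): the state, without advancing time (a new reading comes with each control period).
- snapshot(name): name is "scene" or "top"; returns (picture, depth): 400x640x3 uint8, red, green, blue; 400x640 float32, mm along the optical axis (not along the pixel's ray), 0 where there is no reading.
- camera_info(name): a dict with "camera_matrix" (3x3 intrinsics, pixels), "T" (4x4, takes a point from camera to world coordinates). Camera axes: x right, y down, z forward; pixel columns grow to the right and rows downward; lengths in mm; the calibration is good to about 2 mm. A picture is of the moment at which its call begins. camera_info takes no time and is no camera call.
- workorder.hand_in(): hands the job in; it is judged then, once.
The state is a dict: "time_s": time; "q": joint angles; "joint_velocities": joint speeds; "joint_efforts": joint torques, N m; "position": TCP position; "ee_rot": TCP orientation; "ft_force": force on the tool from outside, world axes, zero at the start; "ft_torque": the same for the moment, N m; "width": finger opening in mm; "finger_force": force on a finger pad.
Only numpy, scipy, OpenCV 4.12 (cv2) and the standard library are available. Lean on these libraries where they do the work, as an engineer would, in place of code of your own. Each camera call takes 0.05 s, during which the arm holds its last target. There are 200 camera calls.

### The job

Draw the long locking bar out from under the little steel shelf by its bare end, lay it flat on the black mat and let go. Then pick it up again by its handle and lay its bare metal end fully down into the slot of the reel stand's steel block, with the handle just outside the slot's open end, and let go. Leave the short bar where it is.

Things in the scene. Friction and masses are not known exactly. Their poses are not given: they have to be found in the camera images.
- long_bar: Bar to move (mm): bare aluminium, 120 long, 20 wide, 1.5 to 28 high, with a black plastic handle, 100 long, 50 wide, 0 to 34 high; 0.15-0.27 kg, balances at x = 12. Origin: underside, at the shoulder between bar and handle; x along the handle (0 to +100), bare bar from 0 to -120; z up. Starts on the bench, handle under a shelf, bare end out; draw it 115 along its -x before lifting.
- short_bar: Bystander (mm), parallel to the long bar, 112 beside it: same handle, origin and axes, bare bar only 60 long; stays put. Each bar lies in its own bay (107 wide, 60 high inside, 140 deep) of a fixed steel bridge shelf; roof top 64 above the bench, its front edge above the bars' shoulders, so the handles cannot be reached from above.
- mat: Black rubber mat (mm) fixed to the bench between shelf and stand, 260 (along its x) by 160 (along its y), 4 thick. Origin: centre of its underside, on the bench.
- slot (a point): Slot (mm) in the reel stand's fixed steel block. Point: mid-floor at the open end, 10 above the bench, level with the base plate, which goes on 130 under the handle. x points out of the open end, the way the handle lies; slot from x = 0 to -130 (closed), 40 wide, open on top, walls 22 thick, 55 high: too tight for fingers on the bare bar. A reel, radius 50, 75 high, stands at x -80, y -128.
Mind the look-alikes: they are no part of the job. What is shaped like the long_bar but turquoise is not meant.

How it is judged:
By the outcome, as a careful person would: the job done as asked, in the order asked, and still so for the second after the job is handed in, with the robot touching nothing.
It also fails if it takes over 56 s, if anything falls off the work surface, if the arm or the gripper's body presses on something with over 40 N, if the wrist force passes 120 N, or if a joint passes its speed limit or range.

## Working session

There is one attempt and no reset: what is moved stays moved. The work goes in short steps, Python scripts to look and compute and a shell command to move; the robot and the scene stay as the last step left them, time stands still between calls to the robot, and variables do not carry over. Pictures are saved under pics/ and viewed, at most 10 in all, crops included, and the job is handed in when it is done.

```bash
mkdir -p pics; cat > h.py <<'E'
import numpy as np, cv2
from bench import r, snapshot, camera_info, workorder
def shot(n,f):
    p,d=snapshot(n); cv2.imwrite(f'pics/{f}.png',cv2.cvtColor(p,cv2.COLOR_RGB2BGR)); np.savez(f'{f}.npz',p=p,d=d); return p,d
def cloud(n,d):
    c=camera_info(n);K=np.array(c['camera_matrix']);T=np.array(c['T'])
    v,u=np.mgrid[:d.shape[0],:d.shape[1]]
    P=np.stack([(u-K[0,2])/K[0,0]*d,(v-K[1,2])/K[1,1]*d,d],-1)
    W=P@T[:3,:3].T+T[:3,3]; W[d<=0]=np.nan; return W
def cmd(pos,R):
    """shift in cm / turn in tool axes from current measured pose to target"""
    from scipy.spatial.transform import Rotation as Ro
    s=r.read_state();p=np.array(s['position']);C=np.array(s['ee_rot'])
    print('turn',Ro.from_matrix(C.T@R).as_rotvec().round(4),'shift cm',(C.T@(np.array(pos)-p)/10).round(3))
E
python3 - <<'E'
from h import *
for n in('top','scene'):
    p,d=shot(n,n+'0');print(n,camera_info(n))
s=r.read_state();print({k:np.round(v,3) for k,v in s.items()})
E
```

```text
top {'camera_matrix': array([[361.66939507,   0.        , 320.15232851],
       [  0.        , 361.66939507, 195.80907847],
       [  0.        ,   0.        ,   1.        ]]), 'T': array([[ 2.69080231e-02, -9.80609778e-01,  1.94114457e-01,
         3.05180373e+02],
       [-9.99594543e-01, -2.82035388e-02, -3.91291225e-03,
         1.11377251e+02],
       [ 9.31175463e-03, -1.93930463e-01, -9.80971084e-01,
         1.12649431e+03],
       [ 0.00000000e+00,  0.00000000e+00,  0.00000000e+00,
         1.00000000e+00]])}
scene {'camera_matrix': array([[403.6073433 ,   0.        , 324.48377923],
       [  0.        , 403.6073433 , 202.6675563 ],
       [  0.        ,   0.        ,   1.        ]]), 'T': array([[-6.04226666e-01,  6.30297408e-01, -4.87478526e-01,
         1.19891768e+03],
       [ 7.96752737e-01,  4.70429815e-01, -3.79316312e-01,
         6.33441516e+02],
       [-9.75765548e-03, -6.17592881e-01, -7.86437424e-01,
         1.10416839e+03],
       [ 0.00000000e+00,  0.00000000e+00,  0.00000000e+00,
         1.00000000e+00]])}
{'time_s': np.float64(0.1), 'q': array([ 1.427,  0.502, -0.427,  1.551,  0.221,  1.138, -0.21 ]), 'joint_velocities': array([-0.   , -0.002, -0.002, -0.002, -0.001, -0.   , -0.   ]), 'joint_efforts': array([-1.1000e-02, -5.7080e+01, -5.8390e+00, -2.8174e+01,  1.1000e-02,
        5.0000e-03,  0.0000e+00]), 'position': array([ 256.879, -596.424,  230.356]), 'ee_rot': array([[ 0.918,  0.396, -0.001],
       [ 0.396, -0.918,  0.002],
       [ 0.   , -0.002, -1.   ]]), 'ft_force': array([ 0.174,  0.512, -0.564]), 'ft_torque': array([-0.017, -0.   ,  0.048]), 'finger_force': np.float64(0.0), 'width': np.float64(85.52)}
```

View pics/top0.png

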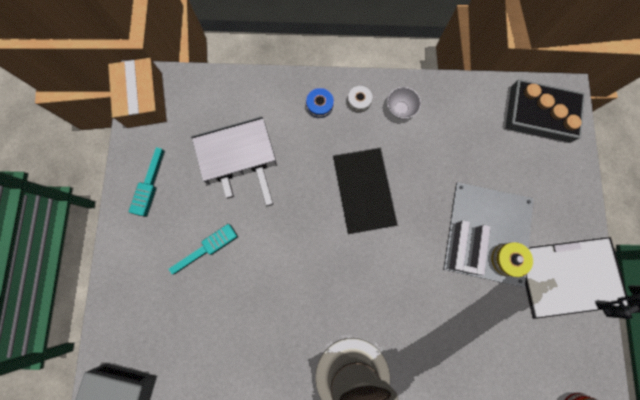

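View pics/scene0.png

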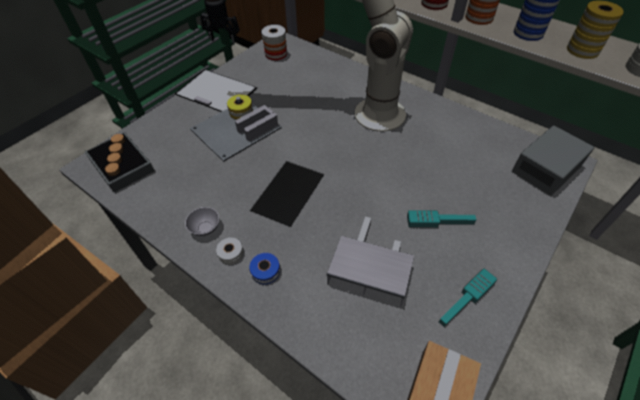

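The top view shows the shelf at (233,150) with the long bar's bare end running (258,168) to (268,203), and the short bar at (227,190). The mat is at (365,190). The slot block is at (472,247), opening up-image toward the plate, with the reel at (515,260).

```bash
python3 - <<'E'
from h import *
z=np.load('top0.npz');p,d=z['p'],z['d'];W=cloud('top',d);c=camera_info('top')
hsv=cv2.cvtColor(p,cv2.COLOR_RGB2HSV)
def box(m,name):
    P=W[m];P=P[~np.isnan(P[:,0])];rect=cv2.minAreaRect(P[:,:2].astype(np.float32))
    print(name,len(P),'z',np.percentile(P[:,2],[5,50,95]).round(1),'rect',np.round(rect[0],1),np.round(rect[1],1),round(rect[2],2),'\n',cv2.boxPoints(rect).round(1).tolist())
def roi(a,b,c_,d_):
    m=np.zeros(d.shape,bool);m[b:d_,a:c_]=1;return m
Z=W[...,2]
print('bench z',np.nanmedian(Z[230:280,290:340]))
box(roi(245,160,285,215)&(Z>20)&(Z<38),'long')
box(roi(210,160,240,215)&(Z>20)&(Z<38),'short')
box(roi(180,110,285,200)&(Z>56)&(Z<75),'roof')
box(roi(320,140,410,245)&(p.max(-1)<50),'mat')
box(roi(435,205,498,285)&(Z>45)&(Z<75),'walls')
m=roi(435,205,498,285)&(Z>45)&(Z<75)
n,l,st,ce=cv2.connectedComponentsWithStats(m.astype(np.uint8))
for i in range(1,n):
    if st[i,4]>30: box(l==i,'wall%d'%i)
box(roi(440,175,545,290)&(Z>6)&(Z<14),'plate')
box(roi(490,230,545,285)&(Z>65)&(Z<90),'reel')
ims=[]
for a,b in((180,110),(430,175)):
    ims.append(cv2.resize(p[b:b+110,a:a+110],(399,399),interpolation=cv2.INTER_CUBIC))
cv2.imwrite('pics/crop.png',cv2.cvtColor(np.hstack(ims),cv2.COLOR_RGB2BGR))
E
```

```text
bench z -0.0016192885398140788
long 314 z [24.2 27.9 33.5] rect [565.5 263. ] [130.5  80.4] 25.16 
 [[489.3999938964844, 271.6000061035156], [523.5999755859375, 198.89999389648438], [641.5999755859375, 254.39999389648438], [607.5, 327.1000061035156]]
short 195 z [22.5 28.6 34.4] rect [547.2 399.4] [69.6 47.8] 18.42 
 [[506.70001220703125, 411.1000061035156], [521.7999877929688, 365.70001220703125], [587.7999877929688, 387.70001220703125], [572.7000122070312, 433.0]]
roof 3396 z [60.5 63.9 68.1] rect [657.6 378. ] [146.  226.5] 18.56 
 [[552.4000244140625, 462.1000061035156], [624.5, 247.39999389648438], [762.9000244140625, 293.8999938964844], [690.7999877929688, 508.6000061035156]]
mat 3691 z [0.3 3.9 7.4] rect [551.6 -32.3] [253.  152.6] 11.46 
 [[412.5, 17.399999618530273], [442.79998779296875, -132.1999969482422], [690.7999877929688, -81.9000015258789], [660.5, 67.69999694824219]]
walls 1081 z [48.3 64.1 67.9] rect [ 372.7 -363.2] [126.5 145.2] 78.91 
 [[289.29998779296875, -411.29998779296875], [431.79998779296875, -439.20001220703125], [456.20001220703125, -315.0], [313.70001220703125, -287.1000061035156]]
wall1 1064 z [49.6 64.1 67.9] rect [ 376.7 -343. ] [ 85.5 145.2] 78.91 
 [[297.20001220703125, -371.0], [439.70001220703125, -398.8999938964844], [456.20001220703125, -315.0], [313.70001220703125, -287.1000061035156]]
plate 4656 z [ 6.7  9.7 12.9] rect [ 420.9 -427.2] [330.9 318.5] 1.51 
 [[251.39999389648438, -272.29998779296875], [259.79998779296875, -590.7000122070312], [590.5, -582.0], [582.0999755859375, -263.6000061035156]]
reel 475 z [65.2 66.5 83.2] rect [ 344.8 -467.9] [94.6 94.9] 70.56 
 [[284.29998779296875, -496.70001220703125], [373.70001220703125, -528.2999877929688], [405.20001220703125, -439.1000061035156], [315.79998779296875, -407.5]]
```

View pics/crop.png

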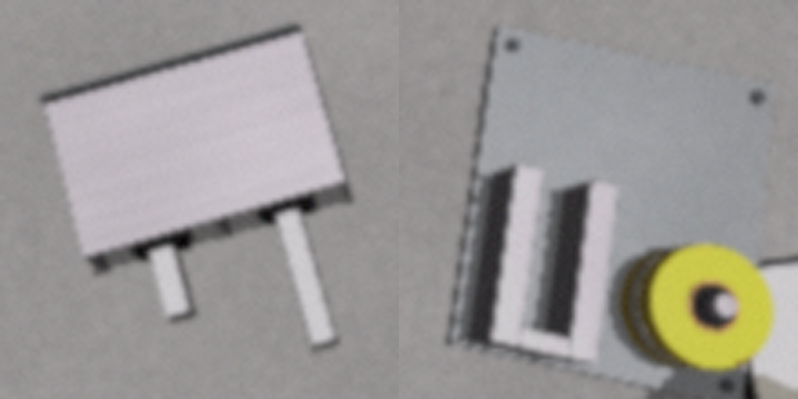

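The crop shows both bare bars emerging from the front of the shelf. It also shows the slot between two bright walls, closed at the bottom (crop (545,340)) and opening upward onto the plate. Cross-check: reel centre + offsets gives the slot at (448,-358), and the wall ends give (448,-357), so they agree. Next I refine the bar axis.

```bash
cat >> h.py <<'E'
def onplane(n,uv,z):
    c=camera_info(n);K=np.array(c['camera_matrix']);T=np.array(c['T'])
    uv=np.atleast_2d(uv).astype(float);D=np.c_[(uv[:,0]-K[0,2])/K[0,0],(uv[:,1]-K[1,2])/K[1,1],np.ones(len(uv))]@T[:3,:3].T
    return T[:3,3]+D*((z-T[2,3])/D[:,2])[:,None]
def down(a):
    x=np.array([np.cos(a),np.sin(a),0]);zz=np.array([0,0,-1.]);return np.c_[x,np.cross(zz,x),zz]
def ax(P):
    m=P.mean(0);w=np.linalg.svd(P-m)[2][0]if len(P)<9 else np.linalg.eigh(np.cov((P-m).T))[1][:,-1]
    w=w*np.sign(w[0]);t=(P-m)@w;n=(P-m)@[-w[1],w[0]]
    return m,w,t.min(),t.max(),np.ptp(n)
E
python3 - <<'E'
from h import *
z=np.load('top0.npz');p=z['p'];g=p.min(-1)
for nm,(a,b,c,d) in {'long':(252,166,280,210),'short':(215,178,237,202)}.items():
    m=np.zeros(g.shape,np.uint8);m[b:d,a:c]=g[b:d,a:c]>150
    n,l,st,_=cv2.connectedComponentsWithStats(m);i=1+st[1:,4].argmax()
    v,u=np.nonzero(l==i);P=onplane('top',np.c_[u,v],28)[:,:2]
    M,w,t0,t1,wd=ax(P);print(nm,len(P),M.round(1),np.degrees(np.arctan2(w[1],w[0])).round(2),'tip',(M+w*t0).round(1),'inner',(M+w*t1).round(1),'width',wd.round(1))
    if nm=='long':
        a=np.radians(18.5);tip=M+w*t0
        g_=tip+np.array([np.cos(a),np.sin(a)])*55;print('grasp',g_);cmd([*g_,120],down(a))
print(p[166:208:4,250:280,1])
E
```

```text
long 272 [548.7 284. ] 18.58 tip [493.6 265.5] inner [605.4 303.1] width 25.6
grasp [545.76084221 282.99645194]
turn [-0.0017  0.      0.0839] shift cm [ 61.328 -69.314  11.158]
short 143 [540.3 400.9] 15.93 tip [512.5 392.9] inner [569.5 409.2] width 26.2
[[173 154 137 127 110  82  64  56  43  32  46  42  37  20  19  23  39  73
   91 103 104 114 125 130 128 126 128 137 145 144]
 [ 80  67  46  28  28  75 139 188 197 201 202 197 174 142 139 144 147 148
  147 149 149 147 147 148 147 145 146 146 147 146]
 [145 144 146 144 147 146 146 166 194 199 201 202 197 180 154 142 149 148
  147 148 148 148 147 150 147 147 145 146 145 147]
 [147 149 149 148 148 149 144 145 163 190 202 202 204 197 177 148 136 146
  149 149 148 148 147 147 149 148 147 148 150 151]
 [146 147 147 149 149 147 148 149 151 168 192 200 204 202 199 191 163 139
  145 147 147 148 148 148 150 149 148 148 151 150]
 [147 149 145 145 147 147 150 151 149 148 160 183 199 202 200 199 190 159
  138 144 149 148 149 149 150 149 148 148 151 151]
 [145 146 146 147 147 148 145 147 147 147 145 153 178 197 202 200 202 195
  172 139 141 148 149 148 150 147 145 147 147 151]
 [148 147 146 145 146 149 147 151 149 146 144 148 154 177 194 202 202 203
  195 174 146 144 147 150 152 150 147 149 149 147]
 [144 146 145 146 145 146 149 147 149 147 145 147 147 149 168 195 202 201
  201 196 174 142 141 146 148 144 145 144 146 149]
 [145 144 148 148 148 154 148 147 147 145 145 149 147 146 148 166 194 201
  201 200 192 170 139 135 142 148 147 145 144 144]
 [149 149 145 146 146 144 146 144 147 151 151 146 149 148 144 134 116 115
  117 123 128 131 138 146 149 147 149 147 145 144]]
```

```bash
python3 -m creep '[[[0,0,0.084],[61.3,-69.3,5],1],[[0,0,0.084],[61.3,-69.3,5],1],[[0,0,0.084],[61.3,-69.3,5],1],[[0,0,0.084],[61.3,-69.3,5],1],[[0,0,0.084],[61.3,-69.3,5],1],[[0,0,0.084],[61.3,-69.3,5],1],[[0,0,0.084],[61.3,-69.3,5],1],[[0,0,0.084],[61.3,-69.3,5],1],[[0,0,0.084],[61.3,-69.3,5],1],[[0,0,0.084],[61.3,-69.3,5],1],[[0,0,0.084],[61.3,-69.3,5],1],[[0,0,0.084],[61.3,-69.3,5],1]]'
python3 -c "
from h import *
cmd([545.8,283,120],down(np.radians(18.5)))"
```

```text
time_s: 1.3
position: [444.3, -26.0, 198.9]
ee_rot: [[0.949, 0.317, 0.0], [0.317, -0.949, -0.001], [0.0, 0.001, -1.0]]
ft_force: [1.0, -0.3, -0.8]
width: 85.4
finger_force: 0.0
turn [ 0.0007 -0.0001 -0.0006] shift cm [ 19.419 -26.102   7.875]
```

```bash
python3 -m creep '[[[0,0,0],[19.2,-25.5,5],1],[[0,0,0],[19.2,-25.5,5],1],[[0,0,0],[19.2,-25.5,5],1],[[0,0,0],[19.2,-25.5,5],1],[[0,0,0],[19.2,-25.5,5],1],[[0,0,0],[19.2,-25.5,5],1],[[0,0,0],[19.2,-25.5,5],1],[[0,0,0],[19.2,-25.5,5],1],[[0,0,0],[19.2,-25.5,5],1]]'
python3 -c "
from h import *
cmd([545.8,283,5],down(np.radians(18.5)))"
```

```text
time_s: 2.2
position: [544.6, 275.1, 148.1]
ee_rot: [[0.948, 0.318, -0.002], [0.318, -0.948, -0.001], [-0.002, 0.0, -1.0]]
ft_force: [0.3, -0.5, 1.0]
width: 85.3
finger_force: 0.0
turn [0.0002 0.0018 0.0012] shift cm [ 0.388 -0.718 14.31 ]
```

```bash
python3 -m creep '[[[0,0,0],[0.35,-0.6,3],1],[[0,0,0],[0.35,-0.6,6],1],[[0,0,0],[0.35,-0.6,9],1],[[0,0,0],[0.35,-0.6,10],1],[[0,0,0],[0.35,-0.6,10],1],[[0,0,0],[0.35,-0.6,10],1]]'
python3 -c "
from h import *
cmd([545.8,283,5],down(np.radians(18.5)))"
```

```text
time_s: 2.8
position: [547.6, 281.5, 50.2]
ee_rot: [[0.949, 0.316, 0.001], [0.316, -0.949, 0.0], [0.001, 0.0, -1.0]]
ft_force: [0.1, 0.7, 0.5]
width: 85.3
finger_force: 0.0
turn [ 0.     -0.0014 -0.001 ] shift cm [-0.132 -0.202  4.517]
```

```bash
python3 -m creep '[[[0,0,0],[-0.1,-0.2,1.5],1],[[0,0,0],[-0.1,-0.2,3],1],[[0,0,0],[-0.1,-0.2,4.4],1],[[0,0,0],[-0.1,-0.2,4.4],1],[[0,0,0],[-0.1,-0.2,4.4],0],[[0,0,0],[-0.1,-0.2,4.4],0],[[0,0,0],[-0.1,-0.2,4.4],0],[[0,0,0],[-0.1,-0.2,4.4],0],[[0,0,0],[-0.1,-0.2,4.4],0],[[0,0,0],[-0.1,-0.2,4.4],0],[[0,0,0],[-0.1,-0.2,4.4],0],[[0,0,0],[-0.1,-0.2,4.4],0]]'
```

```text
time_s: 4.0
position: [545.6, 283.5, 5.3]
ee_rot: [[0.948, 0.317, 0.001], [0.317, -0.948, 0.0], [0.001, 0.0, -1.0]]
ft_force: [-1.1, -1.2, 3.6]
width: 18.9
finger_force: 62.5
```

Gripped (width 19). Now I draw it 120 mm along -x, which is along the tool's x.

```bash
python3 -m creep '[[[0,0,0],[-1,0,0],0],[[0,0,0],[-2.5,0,0],0],[[0,0,0],[-4,0,0],0],[[0,0,0],[-5.5,0,0],0],[[0,0,0],[-7,0,0],0],[[0,0,0],[-8.5,0,0],0],[[0,0,0],[-10,0,0],0],[[0,0,0],[-11.5,0,0],0],[[0,0,0],[-12.5,0,0],0],[[0,0,0],[-12.5,0,0],0],[[0,0,0],[-12.5,0,0],0]]'
python3 - <<'E'
from h import *
shot('scene','scene1')
p,d=shot('top','top1')
cv2.imwrite('pics/c1.png',cv2.cvtColor(np.hstack([cv2.resize(p[100:260,170:410],(480,320)),cv2.resize(np.load('scene1.npz')['p'][180:340,310:470],(320,320))]),cv2.COLOR_RGB2BGR))
a=np.radians(11.46);X=np.array([np.cos(a),np.sin(a)])
# bar origin 10 past mat centre; grasp 65 before origin
g=np.array([551.6,-32.3])+X*(10-65);print(g);cmd([*g,12],down(a))
E
```

```text
time_s: 5.1
position: [424.6, 243.1, 5.0]
ee_rot: [[0.948, 0.318, -0.003], [0.318, -0.948, -0.002], [-0.003, 0.001, -1.0]]
ft_force: [-6.6, -1.6, 10.6]
width: 18.7
finger_force: 63.4
[497.6964992  -43.22760732]
turn [0.0013 0.0032 0.1237] shift cm [-2.176 29.476 -0.67 ]
```

View pics/c1.png

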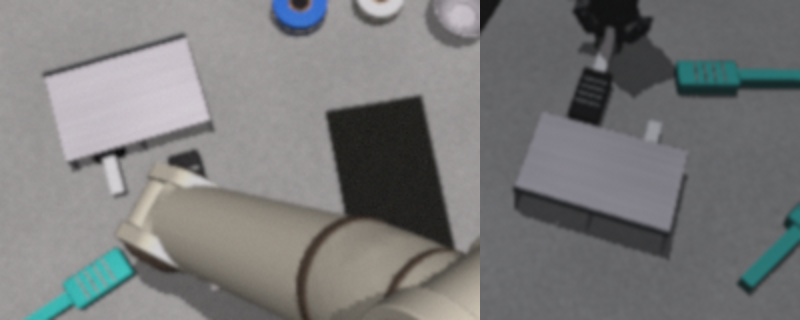

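The handle is clear of the shelf front in both views (scene crop (590,95)) and the short bar hasn't moved. Lifting it and carrying it to the mat.

```bash
python3 -m creep '[[[0,0,0],[0,0,-1.5],0],[[0,0,0],[0,0,-3.5],0],[[0,0,0],[0,0,-5],0],[[0,0,0],[0,0,-5],0],[[0,0,0.02],[-0.2,2,-5],0],[[0,0,0.03],[-0.5,5,-5],0],[[0,0,0.05],[-0.7,9,-5],0],[[0,0,0.07],[-1,13,-5],0],[[0,0,0.08],[-1.3,17,-5],0],[[0,0,0.1],[-1.6,21,-5],0],[[0,0,0.12],[-1.9,25,-5],0],[[0,0,0.124],[-2.1,28,-5],0]]'
python3 -m creep '[[[0,0,0],[0,1.3,0],0],[[0,0,0],[0,1.3,0],0],[[0,0,0],[0,1.3,0],0]]'
python3 - <<'E'
from h import *
p,d=shot('scene','scene2')
cv2.imwrite('pics/c2.png',cv2.cvtColor(cv2.resize(p[100:260,180:420],(720,480)),cv2.COLOR_RGB2BGR))
cmd([497.7,-43.2,10],down(np.radians(11.46)))
E
```

```text
time_s: 6.4
position: [495.4, -31.9, 54.3]
ee_rot: [[0.981, 0.194, -0.001], [0.194, -0.981, -0.001], [-0.001, 0.001, -1.0]]
ft_force: [0.4, 0.2, -1.3]
width: 18.7
finger_force: 61.9
time_s: 6.7
position: [497.6, -39.7, 54.7]
ee_rot: [[0.98, 0.199, -0.001], [0.199, -0.98, 0.001], [-0.0, -0.001, -1.0]]
ft_force: [0.5, -0.1, -1.9]
width: 18.8
finger_force: 61.9
turn [-0.0014  0.0002  0.0013] shift cm [-0.072  0.421  4.481]
```

View pics/c2.png

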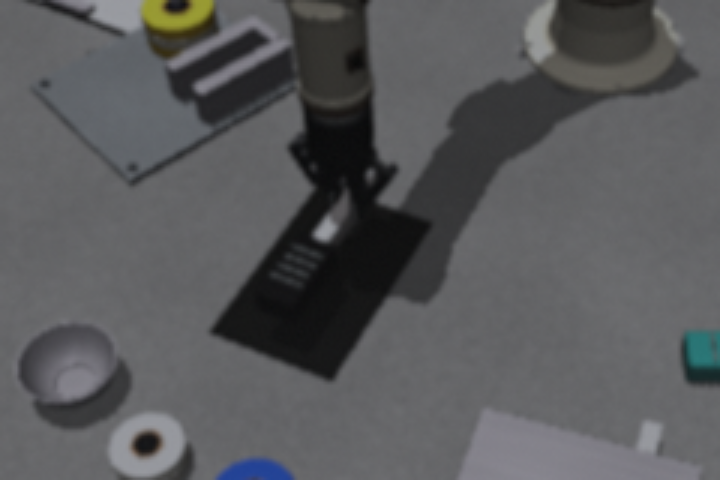

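The bar hangs level over the mat, with the handle at crop (300,265). Lowering it.

```bash
python3 -m creep '[[[0,0,0],[-0.05,0.3,1],0],[[0,0,0],[-0.05,0.3,2],0],[[0,0,0],[-0.05,0.3,3],0],[[0,0,0],[-0.05,0.3,3.7],0],[[0,0,0],[-0.05,0.3,4.2],0],[[0,0,0],[-0.05,0.3,4.4],0],[[0,0,0],[-0.05,0.3,4.5],0],[[0,0,0],[-0.05,0.3,4.5],0],[[0,0,0],[-0.05,0.3,4.5],0]]'
```

```text
time_s: 7.65
position: [498.6, -44.4, 10.2]
ee_rot: [[0.98, 0.197, 0.001], [0.197, -0.98, -0.0], [0.001, 0.0, -1.0]]
ft_force: [0.1, 0.4, -1.3]
width: 19.1
finger_force: 61.9
```

```bash
python3 -m creep '[[[0,0,0],[0,0,0.1],0],[[0,0,0],[0,0,0.15],0],[[0,0,0],[0,0,0.15],0]]'
python3 -m creep '[[[0,0,0],[0,0,0],1],[[0,0,0],[0,0,0],1],[[0,0,0],[0,0,0],1],[[0,0,0],[0,0,0],1],[[0,0,0],[0,0,0],1],[[0,0,0],[0,0,-3],1],[[0,0,0],[0,0,-6],1],[[0,0,0],[0,0,-9],1],[[0,0,0],[0,0,-12],1],[[0,0,0],[0,0,-12],1]]'
python3 - <<'E'
from h import *
p,d=shot('scene','scene3');shot('top','top3')
cv2.imwrite('pics/c3.png',cv2.cvtColor(np.hstack([cv2.resize(p[130:250,230:350],(400,400)),cv2.resize(np.load('top3.npz')['p'][130:250,310:430],(400,400))]),cv2.COLOR_RGB2BGR))
E
```

```text
time_s: 7.95
position: [498.6, -44.4, 9.1]
ee_rot: [[0.98, 0.197, 0.001], [0.197, -0.98, -0.001], [0.001, 0.001, -1.0]]
ft_force: [-2.5, -0.6, 5.4]
width: 18.8
finger_force: 62.9
time_s: 8.95
position: [501.2, -44.2, 132.1]
ee_rot: [[0.98, 0.198, 0.007], [0.198, -0.98, -0.001], [0.006, 0.003, -1.0]]
ft_force: [0.6, -0.4, -0.4]
width: 85.3
finger_force: 0.0
```

View pics/c3.png

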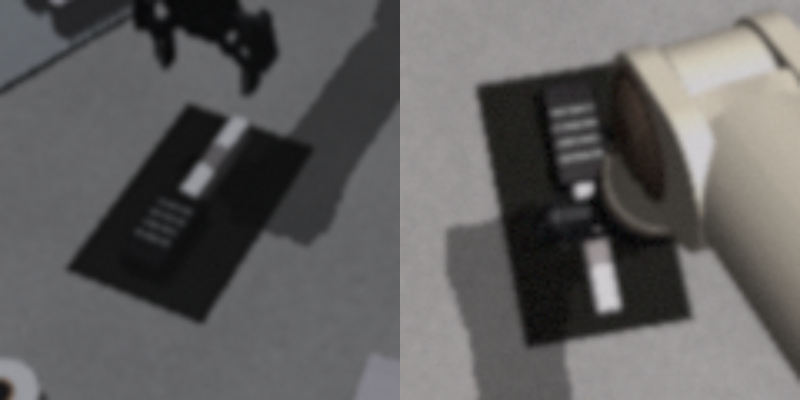

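Both crops show the bar flat and wholly on the mat: the tip is at top crop (608,313), the shoulder at (583,185), and the gripper is clear of it.

```bash
python3 - <<'E'
from h import *
p=np.load('top3.npz')['p'];g=p.min(-1)
m=np.zeros(g.shape,bool);m[180:228,355:385]=g[180:228,355:385]>120
v,u=np.nonzero(m);P=onplane('top',np.c_[u,v],32)[:,:2]
q=p[:,:,1];M,w,t0,t1,wd=ax(P)
an=np.arctan2(w[1],w[0]);print('angle',np.degrees(an).round(2),'tip',M+w*t0,'sh',M+w*t1,'w',wd)
s=(M+w*t1+M+w*t0+w*120)/2;print('origin top',s,'scene:')
p=np.load('scene3.npz')['p'];g=p.min(-1);m=np.zeros(g.shape,bool);m[160:195,280:308]=g[160:195,280:308]>100
v,u=np.nonzero(m);P=onplane('scene',np.c_[u,v],32)[:,:2];M2,w2,t0,t1,wd=ax(P)
print(np.degrees(np.arctan2(w2[1],w2[0])),M2+w2*t0,M2+w2*t1,wd)
a=np.radians(11.4);X=np.array([np.cos(a),np.sin(a)])
print('pred',np.array([498.6,-44.4])+65*X)
G=s+45*X;print('grasp',G);cmd([*G,50],down(a))
E
```

```text
angle 12.13 tip [442.9114941  -54.79157042] sh [560.73443855 -29.45958504] w 21.299705513481047
origin top [560.48250781 -29.51375026] scene:
21.20544550319689 [422.85627504 -80.15863142] [559.51225484 -27.13832749] 105.19604473235815
pred [562.31762635 -31.55227288]
grasp [604.59471067 -20.61916994]
turn [ 0.0011 -0.0013 -0.0005] shift cm [10.849 -0.273  7.906]
```

```bash
python3 -m creep '[[[0,0,0],[3,0,0],1],[[0,0,0],[7,0,0],1],[[0,0,0],[10.8,-0.2,1],1],[[0,0,0],[10.8,-0.2,4],1],[[0,0,0],[10.8,-0.2,7],1],[[0,0,0],[10.8,-0.2,7.9],1],[[0,0,0],[10.8,-0.2,7.9],1],[[0,0,0],[10.8,-0.2,7.9],1]]'
python3 -c "
from h import *
cmd([605,-21.5,10],down(np.radians(11.5)))"
```

```text
time_s: 9.85
position: [603.9, -20.8, 49.8]
ee_rot: [[0.98, 0.198, 0.0], [0.198, -0.98, 0.0], [0.0, -0.0, -1.0]]
ft_force: [-0.1, 0.0, 0.0]
width: 85.6
finger_force: 0.0
turn [-0.0002 -0.0002 -0.0016] shift cm [0.094 0.096 3.98 ]
```

```bash
python3 -m creep '[[[0,0,0],[0.1,0.1,1.5],1],[[0,0,0],[0.1,0.1,3],1],[[0,0,0],[0.1,0.1,4],1],[[0,0,0],[0.1,0.1,4],1],[[0,0,0],[0.1,0.1,4],0],[[0,0,0],[0.1,0.1,4],0],[[0,0,0],[0.1,0.1,4],0],[[0,0,0],[0.1,0.1,4],0],[[0,0,0],[0.1,0.1,4],0],[[0,0,0],[0.1,0.1,4],0]]'
python3 -m creep '[[[0,0,0],[0,0,-2],0],[[0,0,0],[0,0,-5],0],[[0,0,0],[0,0,-9],0],[[0,0,0],[0,0,-12],0],[[0,0,0],[0,0,-12],0],[[0,0,0],[0,0,-12],0]]'
python3 - <<'E'
from h import *
shot('scene','scene4');p,d=shot('top','top4')
a=np.radians(-11.1);X=np.array([np.cos(a),np.sin(a)])
G=np.array([448,-357.5])+(45+4)*X;print(G);cmd([*G,130],down(a))
E
```

```text
time_s: 10.85
position: [605.8, -21.6, 10.3]
ee_rot: [[0.98, 0.198, 0.002], [0.198, -0.98, -0.0], [0.002, 0.0, -1.0]]
ft_force: [-0.5, 0.1, 5.6]
width: 49.2
finger_force: 63.5
time_s: 11.45
position: [604.7, -22.2, 129.4]
ee_rot: [[0.98, 0.197, 0.0], [0.197, -0.98, -0.001], [0.0, 0.001, -1.0]]
ft_force: [-0.3, -0.1, -2.8]
width: 49.0
finger_force: 62.8
[ 496.08334054 -366.93357636]
turn [2.000e-04 3.100e-03 3.923e-01] shift cm [-17.323  31.677  -0.191]
```

```bash
python3 -m creep '[[[0,0,0.03],[-0.6,1.2,0],0],[[0,0,0.08],[-2,4,0],0],[[0,0,0.13],[-4,7.5,0],0],[[0,0,0.17],[-6,11,0],0],[[0,0,0.22],[-8.1,14.7,0],0],[[0,0,0.27],[-10.2,18.5,0],0],[[0,0,0.31],[-12.2,22.2,0],0],[[0,0,0.35],[-14.2,26,0],0],[[0,0,0.39],[-16,29.3,0],0],[[0,0,0.392],[-17.3,31.7,0],0],[[0,0,0.392],[-17.3,31.7,0],0],[[0,0,0.392],[-17.3,31.7,0],0]]'
python3 -m creep '[[[0,0,0],[0,0,0],0],[[0,0,0],[0,0,0],0]]'
python3 - <<'E'
from h import *
p,_=shot('scene','scene5');q,d=shot('top','top5')
cv2.imwrite('pics/c5.png',cv2.cvtColor(np.hstack([cv2.resize(p[60:180,160:280],(400,400)),cv2.resize(q[175:295,430:550],(400,400))]),cv2.COLOR_RGB2BGR))
cmd([496.1,-366.9,80],down(np.radians(-11.1)))
E
```

```text
time_s: 12.75
position: [496.0, -367.8, 127.9]
ee_rot: [[0.981, -0.196, -0.002], [-0.196, -0.981, 0.001], [-0.002, -0.001, -1.0]]
ft_force: [0.7, -0.1, -1.0]
width: 48.9
finger_force: 62.7
time_s: 12.95
position: [498.3, -365.0, 129.1]
ee_rot: [[0.982, -0.19, -0.0], [-0.19, -0.982, 0.001], [-0.0, -0.001, -1.0]]
ft_force: [0.8, -0.0, -0.6]
width: 49.0
finger_force: 62.7
turn [-0.0004  0.0001  0.0025] shift cm [-0.199  0.19   4.938]
```

View pics/c5.png

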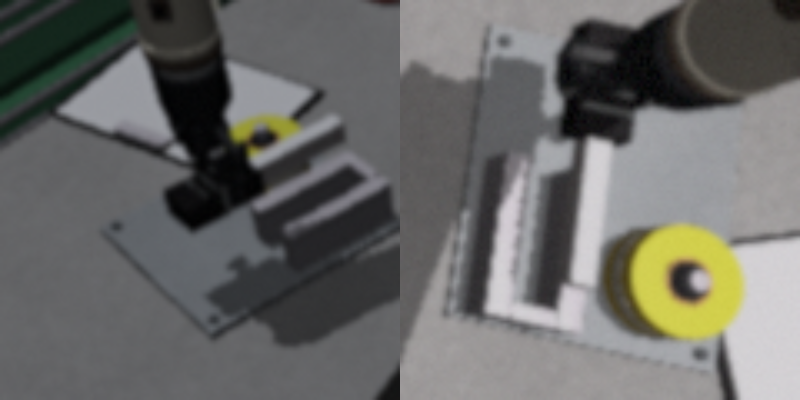

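The bar hangs level above the block; in the top crop it appears shifted right, onto the reel-side wall, by parallax. Quick numeric check at its own height.

```bash
python3 - <<'E'
from h import *
a=np.radians(-11.1);X=np.array([np.cos(a),np.sin(a)]);Y=np.array([-X[1],X[0]])
S=np.array([448,-357.5])
z=np.load('top5.npz');W=cloud('top',z['d'])[175:295,430:550].reshape(-1,3);c=z['p'][175:295,430:550].reshape(-1,3).min(-1)
m=(W[:,2]>135)&(W[:,2]<165)&(c>150);P=W[m]
L=np.c_[(P[:,:2]-S)@X,(P[:,:2]-S)@Y]
print(len(P),np.percentile(L[:,0],[2,98]),np.percentile(L[:,1],[2,50,98]),np.median(P[:,2]))
for lo in range(-120,10,20):
    k=(L[:,0]>lo)&(L[:,0]<lo+20);k.any() and print(lo,k.sum(),np.median(L[k,1]).round(1),np.median(P[k,2]).round(1))
z=np.load('top0.npz');W=cloud('top',z['d'])[205:285,435:498].reshape(-1,3);P=W[(W[:,2]>57)&(W[:,2]<73)]
L=np.c_[(P[:,:2]-S)@X,(P[:,:2]-S)@Y];k=(L[:,0]>-110)&(L[:,0]<-15)
print('walls y',np.histogram(L[k,1],np.arange(-50,51,5)))
print('wall x',np.percentile(L[:,0],[1,99]))
E
```

```text
339 [-111.92611008    3.03371148] [-9.33795004  0.28710461 10.75217698] 150.60906581309496
-120 40 -0.2 150.9
-100 59 -0.4 150.7
-80 60 0.8 150.3
-60 56 0.5 150.9
-40 56 0.4 150.6
-20 56 1.3 150.3
0 12 -0.3 149.7
walls y (array([ 0, 13, 64, 54, 54, 75, 12,  0,  0,  0,  0,  0,  0,  2, 52, 54, 56,
       61, 47,  0]), array([-50, -45, -40, -35, -30, -25, -20, -15, -10,  -5,   0,   5,  10,
        15,  20,  25,  30,  35,  40,  45,  50]))
wall x [-144.68900881   -2.07993161]
```

The bar is centred on the slot (y≈0.5, tip −114, shoulder +4). Going straight down.

```bash
python3 -m creep '[[[0,0,0],[0,0,1.5],0],[[0,0,0],[0,0,3.5],0],[[0,0,0],[0,0,5],0],[[0,0,0],[0,0,6.2],0],[[0,0,0],[0,0,7.4],0],[[0,0,0],[0,0,8.6],0],[[0,0,0],[0,0,9.6],0],[[0,0,0],[0,0,10.3],0],[[0,0,0],[0,0,10.7],0],[[0,0,0],[0,0,10.8],0],[[0,0,0],[0,0,10.8],0]]'
```

```text
time_s: 14.15
position: [498.1, -366.8, 21.6]
ee_rot: [[0.981, -0.192, 0.0], [-0.192, -0.981, -0.0], [0.0, 0.0, -1.0]]
ft_force: [0.5, -0.0, -1.9]
width: 49.1
finger_force: 62.7
```

```bash
python3 -m creep '[[[0,0,0],[0,0,0.2],0],[[0,0,0],[0,0,0.4],0],[[0,0,0],[0,0,0.5],0],[[0,0,0],[0,0,0.55],0],[[0,0,0],[0,0,0.55],0]]'
```

```text
time_s: 14.65
position: [497.9, -366.8, 16.3]
ee_rot: [[0.981, -0.192, -0.0], [-0.192, -0.981, -0.0], [0.0, 0.0, -1.0]]
ft_force: [-1.2, 0.2, 2.5]
width: 48.9
finger_force: 63.3
```

```bash
python3 -m creep '[[[0,0,0],[0,0,0],1],[[0,0,0],[0,0,0],1],[[0,0,0],[0,0,0],1],[[0,0,0],[0,0,0],1],[[0,0,0],[0,0,0],1],[[0,0,0],[0,0,-2],1],[[0,0,0],[0,0,-5],1],[[0,0,0],[0,0,-9],1],[[0,0,0],[0,0,-13],1],[[0,0,0],[0,0,-17],1]]'
python3 -m creep '[[[0,0,0],[0,-5,0],1],[[0,0,0],[0,-10,0],1],[[0,0,0],[0,-15,0],1],[[0,0,0],[0,-20,0],1],[[0,0,0],[0,-25,0],1],[[0,0,0],[0,-25,0],1],[[0,0,0],[0,-25,0],1]]'
python3 - <<'E'
from h import *
p,_=shot('scene','scene6');q,d=shot('top','top6')
cv2.imwrite('pics/c6.png',cv2.cvtColor(np.hstack([cv2.resize(p[60:180,180:300],(400,400)),cv2.resize(q[175:295,430:550],(400,400))]),cv2.COLOR_RGB2BGR))
a=np.radians(-11.1);X=np.array([np.cos(a),np.sin(a)]);Y=np.array([-X[1],X[0]]);S=np.array([448,-357.5])
W=cloud('top',d)[175:295,430:500].reshape(-1,3);L=np.c_[(W[:,:2]-S)@X,(W[:,:2]-S)@Y]
for n,k in(('bare',(L[:,0]<-10)&(L[:,0]>-105)&(abs(L[:,1])<8)),('handle',(L[:,0]>15)&(L[:,0]<95)&(abs(L[:,1])<18))):print(n,np.nanmedian(W[k,2]))
E
```

```text
time_s: 15.65
position: [497.7, -366.4, 187.4]
ee_rot: [[0.981, -0.192, -0.0], [-0.192, -0.981, 0.0], [-0.0, -0.0, -1.0]]
ft_force: [0.6, -1.3, -0.2]
width: 85.3
finger_force: 0.0
time_s: 16.35
position: [546.3, -119.3, 186.2]
ee_rot: [[0.982, -0.188, 0.0], [-0.188, -0.982, -0.0], [0.0, 0.0, -1.0]]
ft_force: [-0.6, -0.4, 0.3]
width: 85.2
finger_force: 0.0
bare 37.9475711797013
handle 40.89546372466839
```

View pics/c6.png

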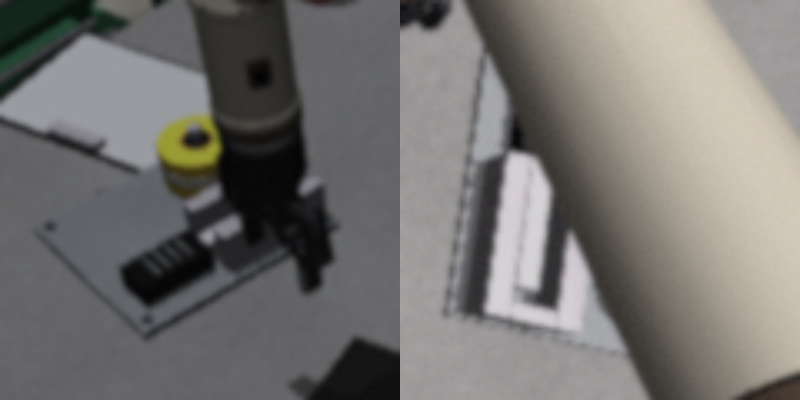

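The bare bar lies in the slot (top crop (535,240)) with its top at 38 mm, which is 10 + 28 as it should be when seated. The handle lies on the plate just outside the open end, and the robot is clear.

```bash
python3 -c "
from h import *
print(workorder.hand_in())"
```

```text
the job is handed in; nothing more can be done
None
```

The job is handed in at about 16 s of the 56 s allowed: the long bar was drawn out, laid on the mat and released, then picked up by its handle and seated in the slot with the handle just outside; the short bar was never touched.

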